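# Lock off the saw's isolator

### The arm

A 7-joint arm with a two-finger parallel gripper is mounted at the origin on a cart in front of the work surface, level with it; the furniture and walls round the work are solid. World frame = base frame: x ahead of the robot, y to its left, z up, the work surface at z = 0. Lengths are in m, angles in degrees, forces in N, time in s.
With the tool pointing down it reaches from about 0.425 to 0.875 m from the base axis. Payload 4.7 kg.
Tool frame: the origin (TCP) lies between the finger pads; the fingertips stand env.tip_reach ahead of it and the grasp point (between the pads) lies 2 mm behind it (env.tip_reach is the distance from the TCP to the fingertips, in m); z points along the fingers, y is the line along which they close (so a half turn about z gives the same grasp; the last joint's range is limited). The gripper opens to 87 mm and grips with 3 to 60 N. Pads are 19 mm wide; open, the fingers measure 117 mm over their backs; the gripper's body (75 mm by 190 mm) begins 51 mm behind the grasp point.
Start: joints at [69.448, 18.392, -4.016, 83.108, 1.295, 78.541, -3.26], TCP at [0.237, -0.605, 0.24] pointing down, gripper open.
Joint ranges: [-163.93, 163.93], [-17.29, 119.83], [-79.2, 71.16], [3.27, 140.29], [-89.18, 269.18], [5.43, 117.66], [-154.24, 154.24]. Speed limits (degrees/s): [147.25, 147.25, 180, 180, 180, 180, 180].

### API

Orientations are given as [roll, pitch, yaw] about the fixed x, y, z axes, in that order (R = Rz(yaw) Ry(pitch) Rx(roll)).
In Python, from cell import env, ticket, read_camera, get_obs gives the robot as it stands (env), with the cameras as plain functions, the job (ticket) and the readings as plain functions.
- The arm moves only by the shell command python3 steer.py 'ROWS' [FORCE]. ROWS is one flat JSON list of numbers that holds 1 to 8 rows one after another, with no inner brackets; each row has 5 numbers: dx, dy, dz in a scale on which 1.0 is 0.6 m, then a turn about the tool's z in parts of the range, where 1.0 means 360 degrees, then the finger opening in m; each row is the pose to reach, as a shift and turn from the pose commanded when the command began, along the tool's axes at that moment; what a row does not reach only later rows make up. A row lasts 1/12 s, in which the tool goes at most 0.0417 m and 7.16 degrees, less where a joint would pass 70% of its speed; a pose out of reach is approached as far as the arm can. The fingers move at their own pace and stop on an object; FORCE is the grip in N (left out, the last holds). Time passes only in rows, so rows that do not move let the fingers close. It prints the time, the measured TCP pose, the force, the opening and the grip force at its end. A shift or turn number past 1, either way, is cut back to 1. Input that does not fit is refused with a message, and nothing moves.
- get_obs(): the state, without advancing time (a new reading comes with each control period).
- read_camera(name): name is "scene" or "top"; returns a dict with "color" (384x512x3 uint8, blue, green, red), "fx", "fy", "cx", "cy" (pixels), "world_from_camera" (4x4, takes a point from camera to world coordinates). Camera axes: x right, y down, z forward; pixel columns grow to the right and rows downward; lengths in m; the calibration is good to about 2 mm. A picture is of the moment at which its call begins. There is no depth.
- ticket.sign_off(): hands the job in; it is judged then, once.
The state is a dict: "time_s": time; "qpos": joint angles; "joint_velocities": joint speeds; "effort": joint torques, N m; "tool_pos": TCP position; "tool_rot": TCP orientation; "force": force on the tool from outside, world axes, zero at the start; "wrist_torque": the same for the moment, N m; "grip_width": finger opening in m; "grasp_force": force on a finger pad.
Only numpy, scipy, OpenCV 4.12 (cv2) and the standard library are available. Lean on these libraries where they do the work, as an engineer would, in place of code of your own. Each camera call takes 0.05 s, during which the arm holds its last target. There are 200 camera calls.

### The job

Lock off the bench isolator before the saw blade is changed: swing its handle from on to off so that the padlock hole in the handle lines up with the hole in the hasp ear, then hook the open padlock into the two holes from above, its body standing upright on the worktop, and push the shackle fully shut. There is no key, so do not push the shackle in before its free leg is in the holes, and do not disturb the mug, the tape measure or the spanner.

Things in the scene. Friction and masses are not known exactly. Their poses are not given: they have to be found in the camera images.
- isolator: Grey steel isolator box, 156 x 120 mm, lid top 62 mm high, fixed to the worktop. Origin at worktop level on the vertical axis of its handle; +x points to the end with two black cable glands, -x to the front end (wall at x = -99 mm), where a flat steel hasp ear sticks out: 60 mm wide, 62 to 66 mm above the worktop, tip at x = -130 mm.
- hasp_hole (a point): Centre of the 14 mm round hole in the hasp ear, at the ear's upper face (66 mm above the worktop, 118 mm from the handle's axis, 12 mm inside the ear's tip); same axes as the isolator. The padlock's long leg can only pass outside the ear's front tip; hooked in, its body is about 9 mm from the box's front wall: no room for a finger.
- handle (a joint): Angle of the isolator's handle about the vertical axis: 0 = on (handle points to the isolator's +y), grows anticlockwise seen from above, pi/2 = off (points to -x, over the ear, holes in line). It can travel past off, to 1.75, where the holes are out of line, and stays where it is left (friction 0.3 N m).
- handle_hole (a point): Centre of the 14 mm round padlock hole near the tip of the handle's flat steel arm, at the arm's upper face, 118 mm from the axis. The arm is 5 mm thick, 67 to 72 mm above the worktop, 26 mm wide at the hole, ends 132 mm from the axis, and passes 1 mm above the ear.
- handle_grip (a point): Middle of the top of the black upright grip on the handle's arm: a bar 66 mm long along the arm (30 to 96 mm from the axis), 14 mm wide, from 72 to 94 mm above the worktop. y points along the arm, outward.
- padlock: Open steel laminated padlock. Body 50 mm wide (y), 27 mm thick (x), 44 mm high (z); origin at the centre of its underside, z points to the shackle. It starts lying on a broad face. Mass 0.3 to 0.45 kg; it stands by itself on its underside.
- shackle (a joint): How far the shackle is pushed into the padlock; 0 = fully open (start), 0.028 m = fully shut; it has friction of 4 N and stays where it is.
- shackle_tip (a point): Tip of the shackle's free short leg (8 mm round rod, y = +15 mm in the padlock's frame); open, it is 22 mm above the body's top face (66 mm above its underside); shut, it is 6 mm inside the body.
- shackle_top (a point): Outer crown of the shackle's bend, midway between the legs: open 110 mm above the body's underside, shut 82 mm. The other, long leg stays in the body at y = -15 mm; 22 mm clear between the legs.
- mug: Spotted mug, 82 mm across and 91 mm high, standing on the worktop; bystander, leave alone.
- tape: Tape measure, 35 x 85 x 66 mm; bystander, leave alone.
- spanner: Steel combination spanner, 219 mm long; bystander, leave alone.

How it is judged (in metres and radians):
On the way:
1. the handle is at off: its padlock hole is in line with the hasp ear's hole (within 5 mm) (horizontal distance between handle_hole and hasp_hole below 0.005 m), for 0.2 s.
At the end, for the whole second after the job is handed in: The handle is at off with the two holes in line (within 5 mm), the padlock's free leg passes down through both holes, the shackle is shut (pushed in at least 25 of 28 mm) and the padlock stands upright (within 0.15 rad) and at rest on the worktop below the ear (horizontal distance between handle_hole and hasp_hole below 0.005 m and horizontal distance between shackle_tip and hasp_hole below 0.007 m and horizontal distance between shackle_tip and handle_hole below 0.007 m and z of shackle_tip in the frame of hasp_hole below -0.015 m and z of shackle_top in the frame of hasp_hole above 0.008 m and value of joint shackle above 0.025 m and angle between padlock's own z axis and vertical below 0.15 rad and height (world z) of padlock below 0.006 m and linear speed of padlock below 0.02 m/s); the robot touches nothing.
It fails at once if the shackle is pushed in by more than 12 mm while its free leg is not in the holes (value of joint shackle above 0.012 m and (horizontal distance between shackle_tip and hasp_hole above 0.01 m or horizontal distance between shackle_tip and handle_hole above 0.01 m)).
It fails at once if a bystander (mug, tape measure, spanner) is moved by more than 30 mm (distance of any of mug, tape, spanner from where it was at the start of the episode above 0.03 m).
It also fails if it takes over 72 s, if anything falls off the work surface, if the arm or the gripper's body presses on something with over 40 N, if the wrist force passes 120 N, or if a joint passes its speed limit or range.

## Working session

There is one attempt and no reset: what is moved stays moved. The work goes in short steps, Python scripts to look and compute and a shell command to move; the robot and the scene stay as the last step left them, time stands still between calls to the robot, and variables do not carry over. Pictures are saved under pics/ and viewed, at most 10 in all, crops included, and the job is handed in when it is done.

```bash
ls; mkdir -p pics
python3 - <<'E'
from cell import env, ticket, read_camera, get_obs
import cv2
o=get_obs();print(o['tool_pos'],o['tool_rot'],env.tip_reach,o['grip_width'])
for n in("scene","top"):
    c=read_camera(n);cv2.imwrite(f"pics/{n}0.png",c["color"]);print(n,c["fx"],c["cx"],c["cy"],c["world_from_camera"].round(3).tolist())
E
```

```text
cell.py
pics
steer.py
[ 0.23648317 -0.60486961  0.23842745] [-1.79885807e+02  5.70661460e-03  2.13582174e+01] 0.017 0.0870111255471993
scene 409.2962608441197 251.99271431487773 190.96857896748446 [[-0.757, -0.274, 0.593, -0.156], [-0.653, 0.29, -0.7, 0.745], [0.02, -0.917, -0.399, 0.568], [0.0, 0.0, 0.0, 1.0]]
top 371.655520892608 257.6960005222697 191.49403274390835 [[-0.157, -0.966, 0.204, 0.316], [-0.988, 0.155, -0.027, -0.038], [-0.006, -0.206, -0.979, 1.159], [0.0, 0.0, 0.0, 1.0]]
```

View pics/scene0.png

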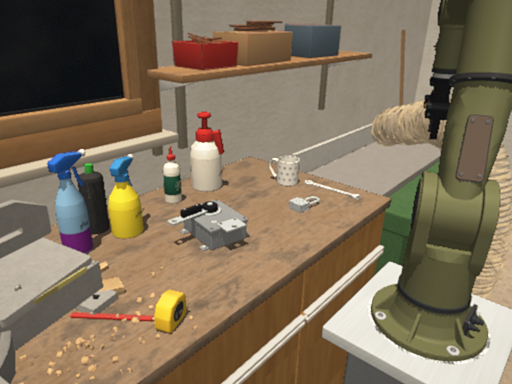

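View pics/top0.png

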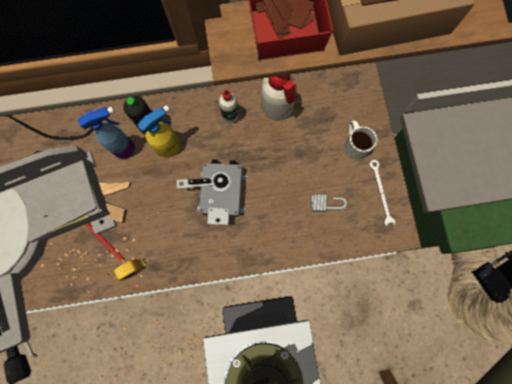

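The scene view shows the isolator near (215,222), the padlock near (303,203), the mug and the spanner. In the top view the isolator is at (220,190) with its handle pointing left (+y) and its ear pointing down at (218,216). The padlock lies at (328,203) with its shackle to the right (-y). The mug is at (360,140) and the spanner at (383,195). Next I'll enlarge crops.

Run:
```python
import cv2,numpy as np
t=cv2.imread("pics/top0.png");s=cv2.imread("pics/scene0.png")
a=cv2.resize(t[155:230,170:250],None,fx=5,fy=5,interpolation=cv2.INTER_CUBIC)[:375]
b=cv2.resize(t[180:225,300:380],None,fx=5,fy=5,interpolation=cv2.INTER_CUBIC)
c=cv2.resize(s[190:255,165:255],None,fx=4.44,fy=4.44,interpolation=cv2.INTER_CUBIC)
d=cv2.resize(s[185:220,280:360],None,fx=5,fy=5,interpolation=cv2.INTER_CUBIC)
out=np.zeros((600,800,3),np.uint8)
out[:375,:400]=a;out[375:600,:400]=b
out[:c.shape[0],400:400+min(400,c.shape[1])]=c[:,:400];out[375:550,400:800]=d
cv2.imwrite("pics/crop0.png",out)
```

```text
(no output)
```

View pics/crop0.png

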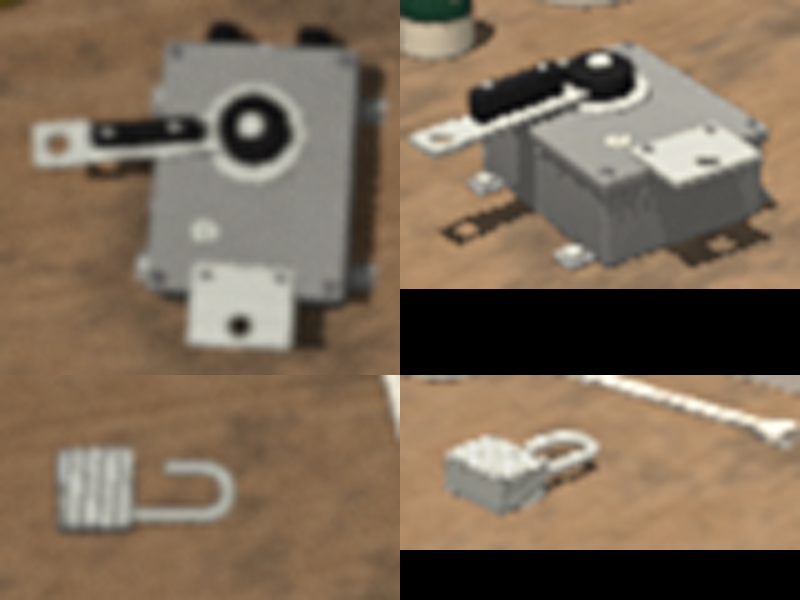

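The crops show these features:

| View | Feature | Pixel |
|---|---|---|
| top | handle hole | about (181,184) |
| top | hasp hole | about (217.5,220) |
| top | knob | about (220,180.5) |
| top | padlock body | columns 312-326, rows 194-211 |
| top | free leg | row 198 |
| top | long leg | row 208 |
| scene | hasp hole | about (234,226) |
| scene | handle hole | about (173,221) |

I'll refine these with centroids and triangulate.

```bash
cat > h.py <<'E'
import cv2,numpy as np
from cell import env, ticket, read_camera, get_obs
def cam(n): return read_camera(n)
def ray(c,p):
    M=np.asarray(c["world_from_camera"]);d=np.array([(p[0]-c["cx"])/c["fx"],(p[1]-c["cy"])/c["fy"],1.])
    return M[:3,3],M[:3,:3]@d
def plane(c,p,z):
    o,d=ray(c,p);return o+d*(z-o[2])/d[2]
def tri(c1,p1,c2,p2):
    o,d=ray(c1,p1);q,e=ray(c2,p2)
    s=np.linalg.lstsq(np.c_[d,-e],q-o,rcond=None)[0]
    a,b=o+s[0]*d,q+s[1]*e
    return (a+b)/2,np.linalg.norm(a-b)
def dark(c,p,r):   # darkness-weighted centroid of a hole in a bright plate
    x,y=map(int,np.round(p));g=cv2.cvtColor(c["color"],cv2.COLOR_BGR2GRAY).astype(float)[y-r:y+r+1,x-r:x+r+1]
    w=np.clip(np.percentile(g,75)-15-g,0,None);yy,xx=np.mgrid[y-r:y+r+1,x-r:x+r+1]
    return np.array([(w*xx).sum(),(w*yy).sum()])/w.sum()
E
python3 - <<'E'
from h import *
T=cam("top");S=cam("scene")
for n,a,b,z in(("handle",(180.9,183.5),(172.9,220.4),.072),("hasp",(217.1,219.5),(233.9,225.5),.066)):
    p,q=dark(T,a,3),dark(S,b,3);P,e=tri(T,p,S,q)
    print(n,p.round(1),q.round(1),"tri",P.round(4),"gap",e.round(4),"planes",plane(T,p,z).round(4),plane(S,q,z).round(4))
# bright grey plate/padlock mask
for nm,c,roi in(("top",T,(300,185,352,220)),("scene",S,(282,190,325,216))):
    x0,y0,x1,y1=roi;im=c["color"][y0:y1,x0:x1];h=cv2.cvtColor(im,cv2.COLOR_BGR2HSV)
    m=((h[...,1]<60)&(h[...,2]>110)).astype(np.uint8)
    print(nm);print("\n".join("%3d "%(y0+i)+"".join(".#"[v] for v in r) for i,r in enumerate(m)))
E
```

```text
handle [181.  183.3] [172.4 219.3] tri [0.6055 0.1579 0.0739] gap 0.005 planes [0.6041 0.1565 0.072 ] [0.6113 0.1564 0.072 ]
hasp [217.4 219.8] [234.6 227.2] tri [0.4784 0.0634 0.0608] gap 0.0019 planes [0.4784 0.0635 0.066 ] [0.471 0.07  0.066]
top
185 ....................................................
186 ....................................................
187 ....................................................
188 ....................................................
189 ....................................................
190 ....................................................
191 ....................................................
192 ....................................................
193 ....................................................
194 ...............###########..........................
195 ............###############.........................
196 ...........################.........................
197 ...........################......##########.........
198 ...........################......############.......
199 ...........################......#############..
[... 1698 characters left out ...]
#############.########......
202 .......############################........
203 .......#########################...........
204 .......#######################.............
205 .......#####################...............
206 .......#####################...............
207 .......###################.................
208 ........###################................
209 ...........################................
210 .............############..................
211 ...............########....................
212 .................##........................
213 ...........................................
214 ...........................................
215 ...........................................
```

Run:
```python
from h import *
T=cam("top");S=cam("scene")
f=lambda x,y:((x+.5)/5-.5+170,(y+.5)/5-.5+155)
for n,p,z in(("lidTL",(168,45),.062),("lidTR",(357,45),.062),("lidBR",(342,300),.062),("lidBL",(147,290),.062),("earBL",(187,344),.066),("earBR",(293,349),.066),("earTL",(193,265),.066),("earTR",(296,267),.066),("armTipT",(33,124),.072),("armTipB",(36,167),.072),("armhole",(57,145),.072),("earhole",(238,325),.066),("barO",(93,133),.094),("barI",(205,130),.094),("knob",(254,130),.1),("ring",(255,132),.063)):
    print(n,plane(T,f(*p),z).round(4))
# padlock in top view by masks
h=cv2.cvtColor(T["color"],cv2.COLOR_BGR2HSV);m=((h[...,1]<60)&(h[...,2]>110)).astype(np.uint8)
def box(x0,y0,x1,y1,z):
    pts=np.argwhere(m[y0:y1,x0:x1])[:,::-1]+[x0,y0];r=cv2.minAreaRect(pts.astype(np.float32))
    return r,plane(T,r[0],z).round(4)
print("body",box(308,190,327,214,.027))
for n,p in(("freeTip",(332.7,198)),("longroot",(327,207.5)),("crown",(346.5,203)),("freebend",(341,198)),("longbend",(341,207.5))): print(n,plane(T,p,.0135).round(4))
print("crown tri",tri(T,(345.5,203),S,(318.5,199)))
print("mug/spanner ref",plane(T,(374,165),0).round(3),plane(T,(345,150),0).round(3))
```

```text
lidTL [0.6576 0.0837 0.062 ]
lidTR [ 0.6392 -0.0309  0.062 ]
lidBR [0.4846 0.0013 0.062 ]
lidBL [0.5089 0.1154 0.062 ]
earBL [0.4725 0.0954 0.066 ]
earBR [0.4597 0.034  0.066 ]
earTL [0.5188 0.0858 0.066 ]
earTR [0.508  0.0253 0.066 ]
armTipT [0.6183 0.1693 0.072 ]
armTipB [0.5917 0.1705 0.072 ]
armhole [0.6031 0.1565 0.072 ]
earhole [0.4789 0.0641 0.066 ]
barO [0.6012 0.1307 0.094 ]
barI [0.5925 0.0652 0.094 ]
knob [0.5864 0.0362 0.1   ]
ring [0.5945 0.0384 0.063 ]
body (((318.5, 202.0), (16.0, 15.0), 90.0), array([ 0.4896, -0.2491,  0.027 ]))
freeTip [ 0.4972 -0.2979  0.0135]
longroot [ 0.4704 -0.2744  0.0135]
crown [ 0.4748 -0.3373  0.0135]
freebend [ 0.4931 -0.3236  0.0135]
longbend [ 0.4635 -0.3175  0.0135]
crown tri (array([ 0.4740694 , -0.33661634,  0.0086077 ]), np.float64(0.004357263542634041))
mug/spanner ref [ 0.585 -0.454  0.   ] [ 0.649 -0.372  0.   ]
```

The yaw of the isolator comes out near -12° and its axis near (0.594, 0.039). Both agree with the lid edges, the ring and the hasp hole. The handle now points about 85° in world, so it needs about +82°.

```bash
cat > d.py <<'E'
import sys,numpy as np
from cell import env, ticket, read_camera, get_obs
from scipy.spatial.transform import Rotation as R
x,y,z,yaw=map(float,sys.argv[1:5])
o=get_obs();r=R.from_euler('xyz',o['tool_rot'],degrees=True)
d=r.inv().apply(np.array([x,y,z])-o['tool_pos'])
cur=o['tool_rot'][2]
print('t',round(o['time_s'],2),'pos',np.round(o['tool_pos'],4),'rot',np.round(o['tool_rot'],2),'F',np.round(o['force'],1),'w',round(o['grip_width'],4))
print('delta',d.round(4),'turn',round(-((yaw-cur+180)%360-180),2),'dist',np.linalg.norm(d).round(3))
E
python3 d.py .599 .102 .2 85.4
```

```text
t 0.3 pos [ 0.2367 -0.6052  0.2392] rot [-179.96    0.     21.36] F [-0.9 -0.1  0.2] w 0.0872
delta [ 0.595  -0.5266  0.0395] turn -64.04 dist 0.796
```

Careful with the scale: shifts go in shares of 0.6 m and turns go in shares of 360 degrees. That gives: 0.235 m / 0.6 = 0.3917, -0.208 m / 0.6 = -0.3467, -32 degrees / 360 = -0.0889.

```bash
python3 steer.py '[0.3917,-0.3467,0,-0.0889,0.06,0.3917,-0.3467,0,-0.0889,0.06,0.3917,-0.3467,0,-0.0889,0.06,0.3917,-0.3467,0,-0.0889,0.06,0.3917,-0.3467,0,-0.0889,0.06,0.3917,-0.3467,0,-0.0889,0.06,0.3917,-0.3467,0,-0.0889,0.06,0.3917,-0.3467,0,-0.0889,0.06]' 10; python3 d.py .599 .102 .2 85.4
```

```text
time_s: 0.97
tool_pos: [0.3824, -0.3209, 0.24]
tool_rot: [180.0, -0.1, 53.7]
force: [1.4, 0.2, 0.4]
grip_width: 0.0606
grasp_force: 0.0
t 0.97 pos [ 0.3824 -0.3209  0.24  ] rot [ 1.7997e+02 -8.0000e-02  5.3690e+01] F [1.4 0.2 0.4] w 0.0606
delta [ 0.4689 -0.0759  0.0406] turn -31.71 dist 0.477
```

Converted, 0.31 m / 0.6 = 0.5167, -0.05 m / 0.6 = -0.0833, -31 degrees / 360 = -0.0861.

```bash
python3 steer.py '[0.5167,-0.0833,0,-0.0861,0.06,0.5167,-0.0833,0,-0.0861,0.06,0.5167,-0.0833,0,-0.0861,0.06,0.5167,-0.0833,0,-0.0861,0.06,0.5167,-0.0833,0,-0.0861,0.06,0.5167,-0.0833,0,-0.0861,0.06,0.5167,-0.0833,0,-0.0861,0.06,0.5167,-0.0833,0,-0.0861,0.06]'; python3 d.py .599 .102 .13 85.4
```

```text
time_s: 1.63
tool_pos: [0.5262, -0.0417, 0.2401]
tool_rot: [179.9, -0.1, 84.7]
force: [-0.9, 0.7, 0.6]
grip_width: 0.06
grasp_force: 0.0
t 1.63 pos [ 0.5262 -0.0417  0.2401] rot [ 1.799e+02 -1.300e-01  8.469e+01] F [-0.9  0.7  0.6] w 0.06
delta [0.1495 0.059  0.1105] turn -0.71 dist 0.195
```

```bash
sleep 0; python3 d.py .599 .102 .13 85.4 | tail -1
```

```text
delta [0.1495 0.059  0.1105] turn -0.71 dist 0.195
```

Converted, 0.15 m / 0.6 = 0.25, 0.11 m / 0.6 = 0.1833, -0.7 degrees / 360 = -0.0019.

```bash
python3 steer.py '[0.25,0.0983,0.1333,-0.0019,0.06,0.25,0.0983,0.1333,-0.0019,0.06,0.25,0.0983,0.1333,-0.0019,0.06,0.25,0.0983,0.1333,-0.0019,0.06,0.25,0.0983,0.1833,-0.0019,0.06,0.25,0.0983,0.1833,-0.0019,0.06,0.25,0.0983,0.1833,-0.0019,0.06,0.25,0.0983,0.1833,-0.0019,0.06]'; python3 d.py .599 .102 .093 85.4
python3 - <<'E'
from h import *
t=cam("top")["color"][140:230,160:260];s=cam("scene")["color"][160:255,150:255]
cv2.imwrite("pics/pre.png",np.hstack([cv2.resize(t,(400,360)),cv2.resize(s,(400,360))]))
E
```

```text
time_s: 2.3
tool_pos: [0.5986, 0.095, 0.1302]
tool_rot: [180.0, 0.0, 85.0]
force: [-0.2, -0.8, 0.4]
grip_width: 0.0597
grasp_force: 0.0
t 2.3 pos [0.5986 0.095  0.1302] rot [1.7997e+02 4.0000e-02 8.5000e+01] F [-0.2 -0.8  0.4] w 0.0597
delta [ 0.0071 -0.0002  0.0372] turn -0.4 dist 0.038
```

View pics/pre.png

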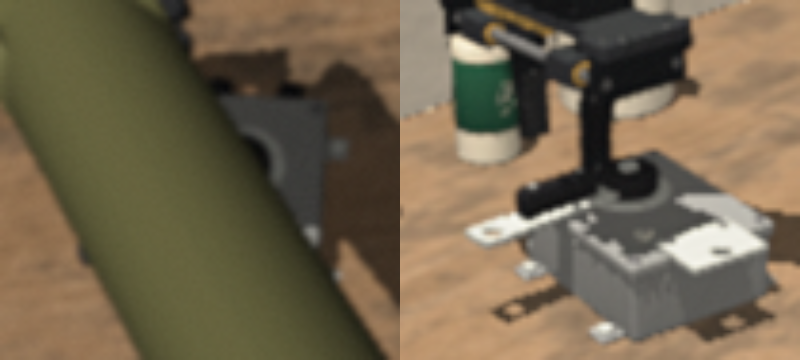

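The scene crop shows the fingers straddling the bar from above. The near fingertip is at crop (597,172) and the far one at (535,132). I'll check that with a projection.

Run:
```python
from h import *
S=cam("scene")
for p in((597,174),(535,134)): print(plane(S,(150+(p[0]-400)*.2625,160+p[1]*.264),.113).round(3))
```

```text
[0.551 0.107 0.113]
[0.632 0.092 0.113]
```

Converted, 0.037 m / 0.6 = 0.0617, 0.03 m / 0.6 = 0.05.

```bash
python3 steer.py '[0.0117,0,0.025,0,0.06,0.0117,0,0.05,0,0.06,0.0117,0,0.0617,0,0.06,0.0117,0,0.0617,0,0.06,0.0117,0,0.0617,0,0,0.0117,0,0.0617,0,0,0.0117,0,0.0617,0,0,0.0117,0,0.0617,0,0]' 8; python3 steer.py '[0,0,0,0,0,0,0,0,0,0,0,0,0,0,0,0,0,0,0,0]'; python3 d.py .599 .102 .093 85.4
```

```text
time_s: 3.12
tool_pos: [0.5993, 0.103, 0.0933]
tool_rot: [179.9, -0.0, 85.0]
force: [0.0, -0.4, 0.2]
grip_width: 0.0409
grasp_force: 0.0
time_s: 3.45
tool_pos: [0.5997, 0.1029, 0.0927]
tool_rot: [179.9, -0.0, 85.1]
force: [6.4, 0.8, -3.4]
grip_width: 0.0143
grasp_force: 2.8
t 3.45 pos [0.5997 0.1029 0.0927] rot [ 1.7987e+02 -2.0000e-02  8.5060e+01] F [ 6.4  0.8 -3.4] w 0.0143
delta [-0.001  -0.0006 -0.0003] turn -0.34 dist 0.001
```

Converted, -0.0428 m / 0.6 = -0.0713, -0.0376 m / 0.6 = -0.0627, -42 degrees / 360 = -0.1167.

```bash
python3 steer.py '[-0.0003,-0.0093,0,-0.0139,0,-0.0017,-0.0185,0,-0.0278,0,-0.0037,-0.0277,0,-0.0417,0,-0.0065,-0.0365,0,-0.0556,0,-0.01,-0.045,0,-0.0694,0,-0.0143,-0.0533,0,-0.0833,0,-0.0203,-0.0627,0,-0.1,0,-0.0273,-0.0713,0,-0.1167,0]' 12; python3 d.py .5941 .0392 .093 168
```

```text
time_s: 4.12
tool_pos: [0.5563, 0.0898, 0.0927]
tool_rot: [179.8, 0.1, 127.3]
force: [5.5, -0.8, -4.2]
grip_width: 0.0139
grasp_force: 12.0
t 4.12 pos [0.5563 0.0898 0.0927] rot [1.7981e+02 1.2000e-01 1.2732e+02] F [ 5.5 -0.8 -4.2] w 0.0139
delta [-0.0632 -0.0006 -0.0002] turn -40.68 dist 0.063
```

Converted, -0.042 m / 0.6 = -0.07, -0.0376 m / 0.6 = -0.0627, -41 degrees / 360 = -0.1139.

```bash
python3 steer.py '[-0.0007,-0.0112,0,-0.0167,0,-0.0023,-0.0222,0,-0.0333,0,-0.0052,-0.033,0,-0.05,0,-0.0092,-0.0433,0,-0.0667,0,-0.0143,-0.0533,0,-0.0833,0,-0.0203,-0.0627,0,-0.1,0,-0.0262,-0.07,0,-0.1139,0,-0.0262,-0.07,0,-0.1139,0]'; python3 steer.py '[0,0,0,0,0,0,0,0,0,0,0,0,0,0,0]'; python3 d.py .5941 .0392 .093 168
```

```text
time_s: 4.78
tool_pos: [0.532, 0.051, 0.0927]
tool_rot: [180.0, 0.2, 168.1]
force: [4.8, -2.3, -3.5]
grip_width: 0.0142
grasp_force: 12.1
time_s: 5.03
tool_pos: [0.5321, 0.0513, 0.0927]
tool_rot: [-180.0, 0.2, 167.9]
force: [5.3, -2.9, -4.2]
grip_width: 0.0141
grasp_force: 12.0
t 5.03 pos [0.5321 0.0513 0.0927] rot [-179.95    0.18  167.91] F [ 5.3 -2.9 -4.2] w 0.0141
delta [-0.0632  0.0011 -0.0001] turn -0.09 dist 0.063
```

Converted, -0.12 m / 0.6 = -0.2, -0.04 m / 0.6 = -0.0667.

```bash
python3 steer.py '[0,0,0,0,0.05,0,0,0,0,0.05,0,0,0,0,0.05,0,0,0,0,0.05,0,0,-0.0667,0,0.06,0,0,-0.1333,0,0.06,0,0,-0.2,0,0.06,0,0,-0.2,0,0.06]'; python3 d.py .474 -.322 .15 83
```

```text
time_s: 5.7
tool_pos: [0.5345, 0.0543, 0.22]
tool_rot: [179.9, 0.6, 168.1]
force: [1.4, 0.6, 0.5]
grip_width: 0.0568
grasp_force: 0.0
t 5.7 pos [0.5345 0.0543 0.22  ] rot [179.89   0.63 168.08] F [1.4 0.6 0.5] w 0.0568
delta [-0.0178 -0.3808  0.0694] turn 85.08 dist 0.388
```

Converted, -0.33 m / 0.6 = -0.55, -0.02 m / 0.6 = -0.0333, 57 degrees / 360 = 0.1583.

```bash
python3 steer.py '[-0.0333,-0.55,0,0.1583,0.06,-0.0333,-0.55,0,0.1583,0.06,-0.0333,-0.55,0,0.1583,0.06,-0.0333,-0.55,0,0.1583,0.06,-0.0333,-0.55,0,0.1583,0.06,-0.0333,-0.55,0,0.1583,0.06,-0.0333,-0.55,0,0.1583,0.06,-0.0333,-0.55,0,0.1583,0.06]'; python3 d.py .48 -.31 .1 81
```

```text
time_s: 6.37
tool_pos: [0.481, -0.2767, 0.2126]
tool_rot: [-180.0, 0.0, 110.6]
force: [0.8, 0.2, -0.1]
grip_width: 0.0599
grasp_force: 0.0
t 6.37 pos [ 0.481  -0.2767  0.2126] rot [-1.7996e+02  3.0000e-02  1.1064e+02] F [ 0.8  0.2 -0.1] w 0.0599
delta [-0.0307 -0.0126  0.1126] turn 29.64 dist 0.117
```

Next I'll move over the padlock and check the isolator from the top view, which is now clear.

Converted, 0.112 m / 0.6 = 0.1867, 0.08 m / 0.6 = 0.1333, 30 degrees / 360 = 0.0833.

```bash
python3 steer.py '[-0.05,-0.0208,0.0667,0.0833,0.06,-0.05,-0.0208,0.1333,0.0833,0.06,-0.05,-0.0208,0.1867,0.0833,0.06,-0.05,-0.0208,0.1867,0.0833,0.06,-0.05,-0.0208,0.1867,0.0833,0.06,-0.05,-0.0208,0.1867,0.0833,0.06]'; python3 d.py .48 -.31 .02 81;  python3 - <<'E'
from h import *
T=cam("top");S=cam("scene")
t=T["color"][165:235,175:255];s=S["color"][170:260,170:270];u=T["color"][175:235,290:370];v=S["color"][165:225,270:350]
z=lambda a:cv2.resize(a,(400,300),interpolation=cv2.INTER_CUBIC)
cv2.imwrite("pics/off.png",np.vstack([np.hstack([z(t),z(s)]),np.hstack([z(u),z(v)])]))
E
```

```text
time_s: 6.87
tool_pos: [0.4816, -0.3066, 0.1007]
tool_rot: [180.0, -0.0, 81.2]
force: [0.0, 0.1, 0.5]
grip_width: 0.0599
grasp_force: 0.0
t 6.87 pos [ 0.4816 -0.3066  0.1007] rot [ 1.7999e+02 -1.0000e-02  8.1200e+01] F [0.  0.1 0.5] w 0.0599
delta [-0.0037 -0.001   0.0807] turn 0.2 dist 0.081
```

View pics/off.png

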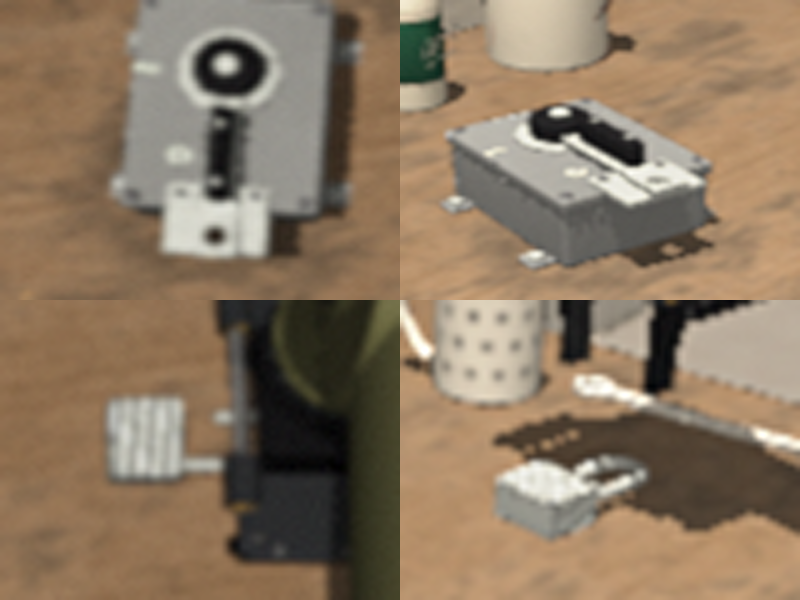

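The top crop shows the handle over the ear with a single open hole at crop (215,235), centred between the ear's sides, so it is at off. The lower crops show the fingers above the padlock's shackle, clear of the spanner. I'll go down and pinch the legs.

```bash
python3 - <<'E'
from h import *
T=cam("top");p=dark(T,(217.6,219.4),3);print(p,plane(T,p,.072).round(4))
E
python3 steer.py '[-0.0067,-0.0017,0.0583,0,0.06,-0.0067,-0.0017,0.1083,0,0.06,-0.0067,-0.0017,0.1333,0,0.06,-0.0067,-0.0017,0.1333,0,0.06,-0.0067,-0.0017,0.1333,0,0.03,-0.0067,-0.0017,0.1333,0,0.03,-0.0067,-0.0017,0.1333,0,0.03,-0.0067,-0.0017,0.1333,0,0.03]' 10; python3 steer.py '[0,0,0,0,0.03,0,0,0,0,0.03,0,0,0,0,0.03]'; python3 d.py .48 -.31 .1 81
```

```text
[217.55220884 219.54016064] [0.4781 0.0625 0.072 ]
time_s: 7.68
tool_pos: [0.4801, -0.3113, 0.0217]
tool_rot: [179.9, 0.1, 81.1]
force: [1.0, -1.1, -0.9]
grip_width: 0.0411
grasp_force: 0.7
time_s: 7.93
tool_pos: [0.4802, -0.3114, 0.0213]
tool_rot: [179.9, 0.1, 81.1]
force: [1.3, -0.5, 2.1]
grip_width: 0.0377
grasp_force: 10.0
t 7.93 pos [ 0.4802 -0.3114  0.0213] rot [1.7989e+02 6.0000e-02 8.1050e+01] F [ 1.3 -0.5  2.1] w 0.0377
delta [ 0.0013 -0.0003 -0.0787] turn 0.05 dist 0.079
```

Converted, -0.08 m / 0.6 = -0.1333, -0.03 m / 0.6 = -0.05.

```bash
python3 steer.py '[0,0,-0.0167,0,0.03,0,0,-0.0333,0,0.03,0,0,-0.05,0,0.03,0,0,-0.0667,0,0.03,0,0,-0.0833,0,0.03,0,0,-0.1,0,0.03,0,0,-0.1167,0,0.03,0,0,-0.1333,0,0.03]'; python3 steer.py '[0,0,-0.0167,0,0.03,0,0,-0.0333,0,0.03,0,0,-0.05,0,0.03,0,0,-0.0667,0,0.03,0,0,-0.0667,0,0.03,0,0,-0.0667,0,0.03,0,0,-0.0667,0,0.03]'
python3 - <<'E'
from h import *
T=cam("top");S=cam("scene")
u=T["color"][160:235,280:380];v=S["color"][145:220,260:360]
z=lambda a:cv2.resize(a,(400,300),interpolation=cv2.INTER_CUBIC)
cv2.imwrite("pics/hang.png",np.hstack([z(u),z(v)]))
E
```

```text
time_s: 8.6
tool_pos: [0.4792, -0.3108, 0.1015]
tool_rot: [-180.0, 0.0, 81.1]
force: [0.7, 0.2, -3.4]
grip_width: 0.0375
grasp_force: 10.0
time_s: 9.18
tool_pos: [0.4791, -0.3106, 0.1401]
tool_rot: [-180.0, -0.0, 81.1]
force: [-1.2, 0.4, -3.8]
grip_width: 0.0372
grasp_force: 10.0
```

View pics/hang.png

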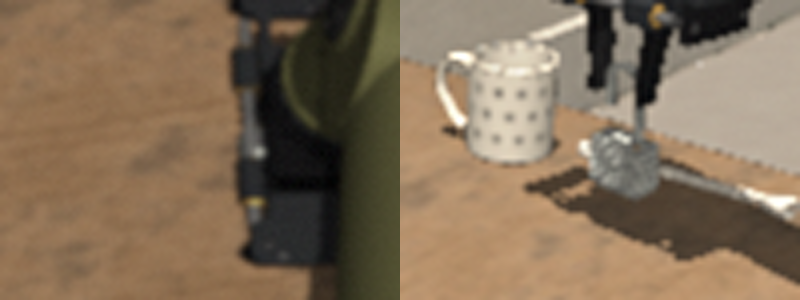

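The lock now hangs from the shackle with its body down (scene crop (620,165)), possibly a little tilted. I'll lower it gently onto the worktop so it squares up.

Converted, 0.043 m / 0.6 = 0.0717, 0.04 m / 0.6 = 0.0667.

```bash
python3 steer.py '[0,0,0.0167,0,0.03,0,0,0.0333,0,0.03,0,0,0.05,0,0.03,0,0,0.06,0,0.03,0,0,0.0667,0,0.03,0,0,0.0717,0,0.03,0,0,0.0717,0,0.03]'; python3 steer.py '[0,0,0.0017,0,0.03,0,0,0.0033,0,0.03,0,0,0.005,0,0.03,0,0,0.005,0,0.03]'
python3 - <<'E'
from h import *
S=cam("scene")
v=S["color"][160:220,280:340]
cv2.imwrite("pics/stand.png",cv2.resize(v,(600,600),interpolation=cv2.INTER_CUBIC))
E
```

```text
time_s: 9.87
tool_pos: [0.4792, -0.311, 0.0972]
tool_rot: [-180.0, -0.0, 81.0]
force: [0.1, -0.7, -3.5]
grip_width: 0.0375
grasp_force: 10.0
time_s: 10.2
tool_pos: [0.4799, -0.3114, 0.0954]
tool_rot: [179.9, 0.1, 81.0]
force: [-1.4, -0.7, 2.8]
grip_width: 0.0376
grasp_force: 10.0
```

View pics/stand.png

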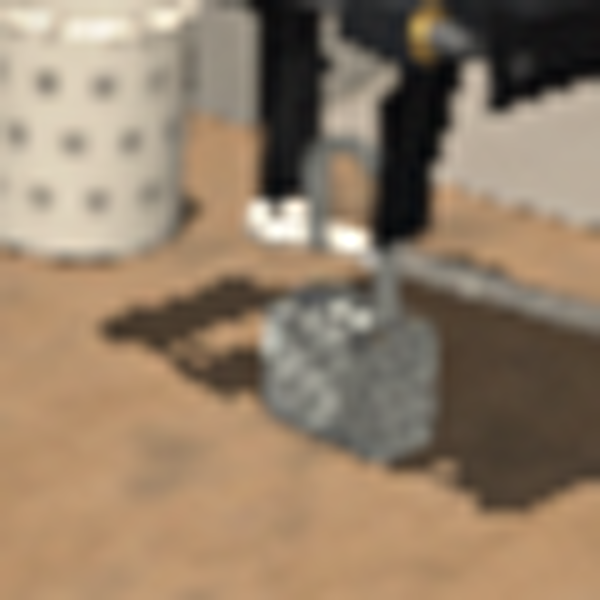

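The lock stands upright on the worktop (crop body centre (350,380)), with the shackle between the fingers. I'll let go, rise, turn 90° and regrip the bend across its thickness.

Converted, -0.055 m / 0.6 = -0.0917, -0.03 m / 0.6 = -0.05, -14 degrees / 360 = -0.0389.

```bash
python3 steer.py '[0,0,0,0,0.05,0,0,0,0,0.05,0,0,0,0,0.05,0,0,0,0,0.05,0,0,-0.05,0,0.05,0,0,-0.0917,0,0.05,0,0,-0.0917,-0.0194,0.05,0,0,-0.0917,-0.0389,0.05]'; python3 steer.py '[0,0,0,-0.1528,0.05,0,0,0,-0.1528,0.05,0,0,0,-0.1528,0.05,0,0,0,-0.1528,0.05,0,0,0,-0.1528,0.05,0,0,0,-0.1528,0.05,0,0,0,-0.1528,0.05,0,0,0,-0.1528,0.05]';python3 d.py .48 -.3114 .101 171
```

```text
time_s: 10.92
tool_pos: [0.4808, -0.3112, 0.1515]
tool_rot: [179.8, 0.2, 95.4]
force: [-0.7, 0.1, -0.3]
grip_width: 0.0498
grasp_force: 0.0
time_s: 11.58
tool_pos: [0.4795, -0.3107, 0.1494]
tool_rot: [180.0, 0.0, 150.4]
force: [-0.1, 0.6, -0.3]
grip_width: 0.0499
grasp_force: 0.0
t 11.58 pos [ 0.4795 -0.3107  0.1494] rot [179.98   0.   150.41] F [-0.1  0.6 -0.3] w 0.0499
delta [-0.0008 -0.0004  0.0484] turn -20.59 dist 0.048
```

Converted, 0.048 m / 0.6 = 0.08, 0.04 m / 0.6 = 0.0667, -20.6 degrees / 360 = -0.0572.

```bash
python3 steer.py '[0,0,0,-0.0194,0.05,0,0,0,-0.0389,0.05,0,0,0,-0.0572,0.05,0,0,0.0333,-0.0572,0.05,0,0,0.0667,-0.0572,0.05,0,0,0.08,-0.0572,0.05,0,0,0.08,-0.0572,0.05,0,0,0.08,-0.0572,0]' 15; python3 steer.py '[0,0,0,0,0,0,0,0,0,0,0,0,0,0,0,0,0,0,0,0,0,0,0,0,0,0,0,0,0,0]'; python3 d.py .48 -.3114 .101 171
```

```text
time_s: 12.25
tool_pos: [0.4795, -0.3106, 0.1016]
tool_rot: [180.0, -0.0, 170.7]
force: [0.1, 0.3, 0.9]
grip_width: 0.0479
grasp_force: 0.0
time_s: 12.75
tool_pos: [0.4796, -0.3111, 0.1019]
tool_rot: [-180.0, 0.0, 170.7]
force: [-1.1, -0.7, 0.6]
grip_width: 0.0112
grasp_force: 0.2
t 12.75 pos [ 0.4796 -0.3111  0.1019] rot [-1.7996e+02  3.0000e-02  1.7065e+02] F [-1.1 -0.7  0.6] w 0.0112
delta [-0.0005 -0.0002  0.0009] turn -0.35 dist 0.001
```

Converted, -0.05 m / 0.6 = -0.0833, -0.04 m / 0.6 = -0.0667.

```bash
python3 steer.py '[0,0,0,0,0,0,0,0,0,0,0,0,0,0,0,0,0,0,0,0]' 30; python3 d.py .48 -.3114 .101 171; python3 steer.py '[0,0,-0.0167,0,0,0,0,-0.0333,0,0,0,0,-0.05,0,0,0,0,-0.0667,0,0,0,0,-0.0833,0,0,0,0,-0.0833,0,0,0,0,-0.0833,0,0]';python3 d.py .4 -.2 .15 168
```

```text
time_s: 13.08
tool_pos: [0.4796, -0.311, 0.1018]
tool_rot: [-180.0, 0.0, 170.7]
force: [-0.2, -1.3, 3.2]
grip_width: 0.0068
grasp_force: 29.9
t 13.08 pos [ 0.4796 -0.311   0.1018] rot [-1.7997e+02  2.0000e-02  1.7066e+02] F [-0.2 -1.3  3.2] w 0.0068
delta [-0.0005 -0.0003  0.0008] turn -0.34 dist 0.001
time_s: 13.67
tool_pos: [0.4799, -0.3111, 0.1525]
tool_rot: [-179.9, 0.1, 170.7]
force: [0.9, -0.1, -5.1]
grip_width: 0.0072
grasp_force: 29.9
t 13.67 pos [ 0.4799 -0.3111  0.1525] rot [-1.7993e+02  8.0000e-02  1.7065e+02] F [ 0.9 -0.1 -5.1] w 0.0072
delta [0.0969 0.0967 0.0022] turn 2.65 dist 0.137
```

Converted, -0.07 m / 0.6 = -0.1167, -0.04 m / 0.6 = -0.0667.

```bash
python3 steer.py '[0,0,-0.0667,0,0,0,0,-0.1167,0,0]'; python3 d.py .4346 .0725 .22 168
```

```text
time_s: 13.83
tool_pos: [0.4781, -0.3101, 0.2211]
tool_rot: [179.9, -0.2, 170.7]
force: [1.8, -0.7, -2.4]
grip_width: 0.0073
grasp_force: 30.1
t 13.83 pos [ 0.4781 -0.3101  0.2211] rot [179.87  -0.2  170.67] F [ 1.8 -0.7 -2.4] w 0.0073
delta [0.1049 0.3705 0.0023] turn 2.67 dist 0.385
```

Converted, 0.21 m / 0.6 = 0.35, 0.03 m / 0.6 = 0.05, 2.6 degrees / 360 = 0.0072.

```bash
python3 steer.py '[0.01,0.0333,0,0.0014,0,0.0233,0.08,0,0.0028,0,0.0367,0.1283,0,0.0042,0,0.05,0.175,0,0.0056,0,0.0633,0.2233,0,0.0072,0,0.0767,0.27,0,0.0072,0,0.09,0.3167,0,0.0072,0,0.1,0.35,0,0.0072,0]'; python3 d.py .4346 .0725 .22 168
```

```text
time_s: 14.5
tool_pos: [0.4535, -0.0905, 0.2208]
tool_rot: [-180.0, -0.1, 168.2]
force: [0.7, 0.7, -3.0]
grip_width: 0.007
grasp_force: 30.1
t 14.5 pos [ 0.4535 -0.0905  0.2208] rot [-1.800e+02 -9.000e-02  1.682e+02] F [ 0.7  0.7 -3. ] w 0.007
delta [0.0518 0.1557 0.0009] turn 0.2 dist 0.164
```

Careful with the scale: shifts go in shares of 0.6 m and turns go in shares of 360 degrees. That gives: 0.156 m / 0.6 = 0.26, 0.03 m / 0.6 = 0.05.

```bash
python3 steer.py '[0.0167,0.05,0,0,0,0.0333,0.1,0,0,0,0.05,0.15,0,0,0,0.0667,0.2,0,0,0,0.08,0.2417,0,0,0,0.0867,0.26,0,0,0,0.0867,0.26,0,0,0,0.0867,0.26,0,0,0]'; python3 d.py .4346 .0725 .114 168
python3 - <<'E'
from h import *
T=cam("top");S=cam("scene")
u=T["color"][165:240,170:270];v=S["color"][140:260,190:310]
cv2.imwrite("pics/over.png",np.hstack([cv2.resize(u,(400,300),interpolation=cv2.INTER_CUBIC),cv2.resize(v,(400,400),interpolation=cv2.INTER_CUBIC)[:300]]))
E
```

```text
time_s: 15.17
tool_pos: [0.4355, 0.0692, 0.2212]
tool_rot: [-179.9, 0.0, 168.1]
force: [0.1, -0.3, -3.2]
grip_width: 0.0067
grasp_force: 30.1
t 15.17 pos [0.4355 0.0692 0.2212] rot [-1.7989e+02  1.0000e-02  1.6814e+02] F [ 0.1 -0.3 -3.2] w 0.0067
delta [0.0015 0.0033 0.1072] turn 0.14 dist 0.107
```

View pics/over.png

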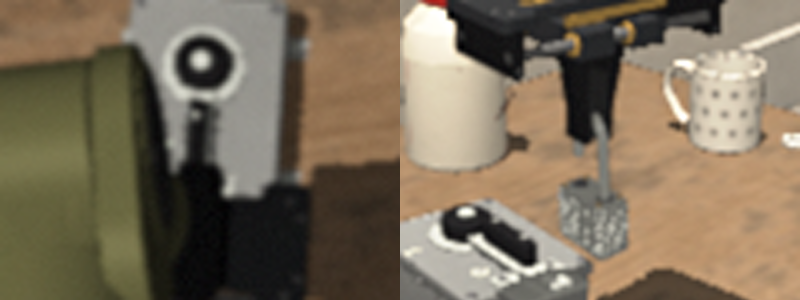

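The scene crop shows the lock upright in the gripper (body at (593,220)), with the free leg towards the isolator. I'll lower it to the hooking height in front of the ear.

Converted, 0.107 m / 0.6 = 0.1783, 0.095 m / 0.6 = 0.1583.

```bash
python3 steer.py '[0.0025,0.005,0,0,0,0.0025,0.005,0.0333,0,0,0.0025,0.005,0.0667,0,0,0.0025,0.005,0.1,0,0,0.0025,0.005,0.1333,0,0,0.0025,0.005,0.1583,0,0,0.0025,0.005,0.1783,0,0,0.0025,0.005,0.1783,0,0]'; python3 steer.py '[0,0,0,0,0,0,0,0,0,0]';python3 d.py .4639 .0663 .114 168
```

```text
time_s: 15.93
tool_pos: [0.433, 0.0719, 0.1122]
tool_rot: [179.9, -0.3, 168.0]
force: [-0.7, -0.4, -3.7]
grip_width: 0.0069
grasp_force: 30.0
time_s: 16.1
tool_pos: [0.4355, 0.0725, 0.1152]
tool_rot: [180.0, 0.0, 168.0]
force: [-0.7, -0.8, -3.5]
grip_width: 0.0073
grasp_force: 30.1
t 16.1 pos [0.4355 0.0725 0.1152] rot [1.7996e+02 4.0000e-02 1.6800e+02] F [-0.7 -0.8 -3.5] w 0.0073
delta [-0.0291 -0.0002  0.0012] turn 0.0 dist 0.029
```

Contact free. I'll slide it in under the ear.

Converted, -0.029 m / 0.6 = -0.0483, -0.025 m / 0.6 = -0.0417.

```bash
python3 steer.py '[-0.0083,0,0.0017,0,0,-0.0167,0,0.0017,0,0,-0.025,0,0.0017,0,0,-0.0333,0,0.0017,0,0,-0.0417,0,0.0017,0,0,-0.0483,0,0.0017,0,0,-0.0483,0,0.0017,0,0,-0.0483,0,0.0017,0,0]';python3 d.py .4639 .0663 .1018 168;  python3 - <<'E'
from h import *
T=cam("top");S=cam("scene")
u=T["color"][180:240,180:260];v=S["color"][195:265,200:270]
cv2.imwrite("pics/in.png",np.hstack([cv2.resize(u,(300,225),interpolation=cv2.INTER_CUBIC).__class__((500,250,3),np.uint8)*0,cv2.resize(v,(500,500),interpolation=cv2.INTER_CUBIC)])[:,250:])
E
```

```text
time_s: 16.77
tool_pos: [0.4633, 0.067, 0.1136]
tool_rot: [180.0, -0.0, 168.1]
force: [-0.4, 0.8, -4.3]
grip_width: 0.0069
grasp_force: 30.0
t 16.77 pos [0.4633 0.067  0.1136] rot [ 1.7997e+02 -3.0000e-02  1.6807e+02] F [-0.4  0.8 -4.3] w 0.0069
delta [-0.0007 -0.0006  0.0118] turn 0.07 dist 0.012
```

View pics/in.png

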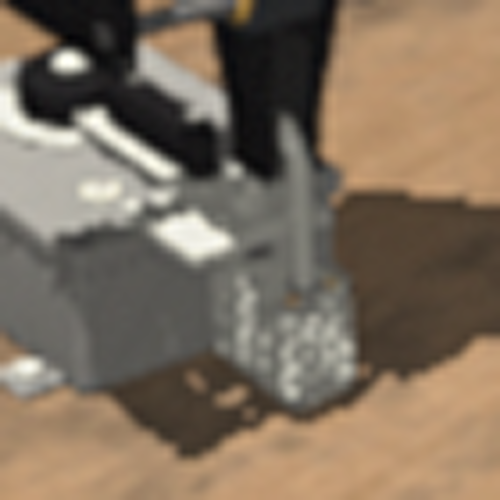

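The crop shows the lock's body under the ear, with the long leg in front of its tip at (295,230), and no contact force. I'll lower it and watch for the leg landing on the arm.

Converted, 0.008 m / 0.6 = 0.0133, 0.006 m / 0.6 = 0.01.

```bash
python3 steer.py '[0,0,0.0033,0,0,0,0,0.0067,0,0,0,0,0.01,0,0,0,0,0.0133,0,0,0,0,0.0133,0,0]'; python3 steer.py '[0,0,0.0017,0,0,0,0,0.0033,0,0,0,0,0.005,0,0,0,0,0.005,0,0]';python3 d.py .4639 .0663 .1018 168
```

```text
time_s: 17.28
tool_pos: [0.4636, 0.0667, 0.1056]
tool_rot: [180.0, 0.0, 168.1]
force: [-0.3, -0.6, -0.8]
grip_width: 0.0072
grasp_force: 30.0
time_s: 17.62
tool_pos: [0.4638, 0.0668, 0.1028]
tool_rot: [180.0, 0.1, 168.1]
force: [0.3, -0.9, 3.5]
grip_width: 0.0071
grasp_force: 30.1
t 17.62 pos [0.4638 0.0668 0.1028] rot [1.7999e+02 6.0000e-02 1.6805e+02] F [ 0.3 -0.9  3.5] w 0.0071
delta [-0.0002 -0.0004  0.001 ] turn 0.05 dist 0.001
```

Converted, -0.045 m / 0.6 = -0.075, -0.04 m / 0.6 = -0.0667.

```bash
python3 steer.py '[0,0,0,0,0.03,0,0,0,0,0.03,0,0,0,0,0.03,0,0,-0.0333,0,0.03,0,0,-0.0667,0,0.03,0,0,-0.075,0,0.03,0,0,-0.075,0,0,0,0,-0.075,0,0]' 10; python3 steer.py '[0,0,0,0,0,0,0,0,0,0,0,0,0,0,0,0,0,0.0167,0,0,0,0,0.025,0,0,0,0,0.025,0,0]';python3 d.py .4638 .0668 .1 168
python3 - <<'E'
from h import *
S=cam("scene");v=S["color"][195:265,200:270]
cv2.imwrite("pics/set.png",cv2.resize(v,(600,600),interpolation=cv2.INTER_CUBIC))
E
```

```text
time_s: 18.28
tool_pos: [0.463, 0.0663, 0.147]
tool_rot: [-179.9, -0.0, 168.0]
force: [-0.4, -0.1, -0.8]
grip_width: 0.0225
grasp_force: 0.0
time_s: 18.78
tool_pos: [0.4621, 0.0668, 0.1312]
tool_rot: [180.0, -0.2, 168.1]
force: [-0.0, 0.5, -0.3]
grip_width: 0.0006
grasp_force: 0.0
t 18.78 pos [0.4621 0.0668 0.1312] rot [ 1.7998e+02 -1.7000e-01  1.6809e+02] F [-0.   0.5 -0.3] w 0.0006
delta [-0.0017  0.0003  0.0312] turn 0.09 dist 0.031
```

View pics/set.png

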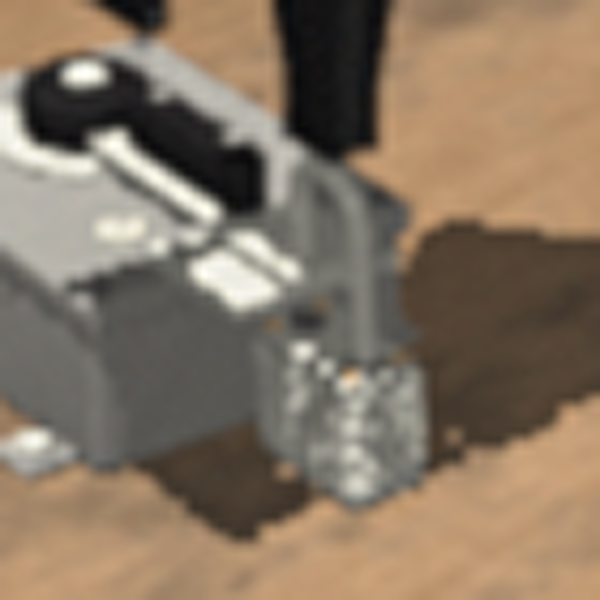

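The lock stands by itself, with the free leg going down into the arm's hole near (305,250) and the long leg outside the tip at (362,270). I'll press on the crown with closed fingers.

Converted, 0.013 m / 0.6 = 0.0217, 0.011 m / 0.6 = 0.0183.

```bash
python3 steer.py '[-0.0017,0,0.0067,0,0,-0.0017,0,0.0117,0,0,-0.0017,0,0.015,0,0,-0.0017,0,0.0183,0,0,-0.0017,0,0.0217,0,0,-0.0017,0,0.0217,0,0]';python3 d.py .4638 .0668 .099 168
```

```text
time_s: 19.33
tool_pos: [0.4648, 0.0673, 0.1199]
tool_rot: [179.9, 0.1, 168.1]
force: [1.1, 0.4, 2.4]
grip_width: 0.0004
grasp_force: 1.3
t 19.33 pos [0.4648 0.0673 0.1199] rot [1.7994e+02 6.0000e-02 1.6809e+02] F [1.1 0.4 2.4] w 0.0004
delta [ 0.0009 -0.0007  0.0209] turn 0.09 dist 0.021
```

Converted, 0.019 m / 0.6 = 0.0317, 0.017 m / 0.6 = 0.0283.

```bash
python3 steer.py '[0.0017,0,0.0033,0,0,0.0017,0,0.0083,0,0,0.0017,0,0.0133,0,0,0.0017,0,0.0183,0,0,0.0017,0,0.0233,0,0,0.0017,0,0.0283,0,0,0.0017,0,0.0317,0,0,0.0017,0,0.0317,0,0]';python3 d.py .4638 .0668 .099 168
```

```text
time_s: 20.0
tool_pos: [0.4632, 0.0666, 0.1001]
tool_rot: [180.0, -0.0, 168.1]
force: [0.7, 0.3, 1.4]
grip_width: 0.0001
grasp_force: 0.7
t 20.0 pos [0.4632 0.0666 0.1001] rot [ 1.8000e+02 -2.0000e-02  1.6806e+02] F [0.7 0.3 1.4] w 0.0001
delta [-0.0005  0.0003  0.0011] turn 0.06 dist 0.001
```

Converted, 0.003 m / 0.6 = 0.005, 0.002 m / 0.6 = 0.0033.

```bash
for i in 1 2; do :; done; python3 steer.py '[0,0,0.0017,0,0,0,0,0.0033,0,0,0,0,0.005,0,0,0,0,0.005,0,0]'; python3 steer.py '[0,0,0.0017,0,0,0,0,0.0033,0,0,0,0,0.0033,0,0]'; python3 d.py .4638 .0668 .099 168
```

```text
time_s: 20.33
tool_pos: [0.4638, 0.0673, 0.0991]
tool_rot: [-180.0, 0.0, 168.1]
force: [-3.9, -1.4, 18.5]
grip_width: 0.0005
grasp_force: 9.2
time_s: 20.58
tool_pos: [0.4648, 0.0677, 0.0988]
tool_rot: [-179.9, 0.1, 168.1]
force: [-7.1, -1.1, 33.2]
grip_width: 0.0005
grasp_force: 16.2
t 20.58 pos [0.4648 0.0677 0.0988] rot [-1.7995e+02  8.0000e-02  1.6807e+02] F [-7.1 -1.1 33.2] w 0.0005
delta [ 0.0008 -0.0011 -0.0002] turn 0.07 dist 0.001
```

There is a firm stop with the crown at 0.082 m, which is the shut height. I'll retreat clear and check numerically.

Converted, -0.16 m / 0.6 = -0.2667, -0.15 m / 0.6 = -0.25.

```bash
python3 steer.py '[0,0,-0.05,0,0,0,0,-0.1167,0,0,0,0,-0.1833,0,0,0,0,-0.25,0,0,0,-0.0667,-0.25,0,0,0,-0.1333,-0.25,0,0,0,-0.2,-0.25,0,0,0,-0.2667,-0.25,0,0]'; python3 steer.py '[0,-0.2,0,0,0,0,-0.2,0,0,0,0,-0.2,0,0,0,0,-0.2,0,0,0,0,0,0,0,0]'
python3 - <<'E'
from h import *
T=cam("top");S=cam("scene")
g=cv2.cvtColor(T["color"],cv2.COLOR_BGR2GRAY);print(g[208:232,205:234])
g=cv2.cvtColor(S["color"],cv2.COLOR_BGR2GRAY);print(g[212:256,226:254:1][::2])
def pr(c,P):
    M=np.linalg.inv(np.asarray(c["world_from_camera"]));q=M[:3,:3]@P+M[:3,3];return (q[:2]/q[2]*c["fx"]+[c["cx"],c["cy"]]).round(1)
for n,P in(("crown",(.4639,.0663,.082)),("hole",(.4786,.0632,.072)),("longfoot",(.449,.0694,.044)),("base",(.4639,.0663,0))): print(n,pr(T,np.array(P)),pr(S,np.array(P)))
E
```

```text
time_s: 21.25
tool_pos: [0.4286, -0.0909, 0.2452]
tool_rot: [-179.9, -0.1, 168.1]
force: [0.8, 0.2, -0.2]
grip_width: 0.0006
grasp_force: 0.0
time_s: 21.67
tool_pos: [0.4104, -0.1748, 0.2441]
tool_rot: [179.9, -0.1, 167.1]
force: [0.6, 0.8, 0.6]
grip_width: 0.0004
grasp_force: 0.0
[[141 143 147 168 185 184 182 191 197 190 150  99  84  79  50  38  62  91
  129 155 162 160 155 154 149 146 147 147 148]
 [142 141 151 176 185 163 156 183 202 192 146  83  36  26  16  34  66 110
  165 181 170 164 172 166 152 147 145 148 148]
 [143 142 153 177 188 166 156 178 195 187 154  95  40  19  22  44  71 118
  174 185 157 149 171 165 148 145 144 146 147]
 [144 142 155 183 199 197 192 199 201 195 183 147 103  79  82 107 121 136
  178 193 173 163 175 162 144 145 148 149 146]
 [126 127 143 179 202 207 208 208 206 203 206 195 177 166 165 188 189 171
  188 205 203 199 192 165 144 146 148 150 148]
 [ 82  87 119 172 202 208 209 207 207 206 211 213 213 210 213 217 213 194
  197 206 210 211 196 158 135 138 143 144 145]
 [ 60  63 110 178 207 210 210 210 211 210 211 214 216 217 217 214 210 199
  201 206 209 209 
[... 4098 characters left out ...]
105 115 144 152 158 157 165 168 152 161 148 139 148
  127 108 113 115 111 132 149 146 145 144]
 [137 123  89  57  53  66  84 120 152 151 141 142 130 129 179 190 168 147
  123 147 143 112 121 140 144 141 145 148]
 [136 137 142 133 120 119 132 141 129 109 113 136 137 122 144 170 174 169
  161 142 136 134  97  99 129 145 148 147]
 [137 142 146 146 145 141 138 134 134 133 133 129 119 126 157 178 172 141
  130 116 111 132 131 145 160 159 158 155]
 [132 136 138 134 132 132 135 139 148 155 161 162 160 143 112 104 121 130
  145 157 156 157 159 159 160 161 159 160]]
crown [216.5 224.1] [237.7 222.1]
hole [217.3 219.4] [234.3 223.3]
longfoot [217.6 230.6] [241.1 237.6]
base [219.5 227.2] [237.5 249.9]
```

The shackle stripe runs through the hole at top-view columns 216-218, and the crown sits low over the arm at scene (238,223). Both match the shut, hooked pose, and the handle hole hasn't moved.

```bash
python3 -c "
from cell import env, ticket, read_camera, get_obs
print(ticket.sign_off())"
```

```text
the job is handed in; nothing more can be done
None
```

The job is handed in: the handle is at off, and the padlock is hooked through both holes, standing on the worktop with its shackle pushed to the hard stop; the final camera check was numeric only and sign-off returned no verdict.

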